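Deal the stock cartons out to the class trays

TASK

First take the carton that stands on end and lay it gently down flat on the white cutting board, without letting it topple, and let go of it. Then deal all four cartons from the board into the three green trays, one at a time in turn, starting with the tray that is still empty, until each tray holds two cartons lying flat side by side on its floor. Set the cartons down rather than dropping them, leave the two already dealt in their trays, and do not disturb the bowl, the cup and the peeler.

Things in the scene. Friction and masses are not known exactly. Their poses are not given: they have to be found in the camera images.
- board: White cutting board, 190 mm (x) by 410 mm (y), 15 mm thick, fixed; origin under its centre, at counter height. The four cartons to deal are on it, in a row along its y, about 86 mm apart; between the last of the row and each end of the board, about 75 mm are left.
- carton_1: Plain orange carton, 100 x 40 x 30 mm (its own x, y, z), about 0.12 kg, with a white and a red band round it, all six cartons alike. Origin at its centre, x along its length. Starts lying flat on the board, its length roughly along the board's x.
- carton_2: Plain orange carton, 100 x 40 x 30 mm (its own x, y, z), about 0.12 kg, with a white and a red band round it, all six cartons alike. Origin at its centre, x along its length. Starts lying flat on the board, its length roughly along the board's x.
- carton_3: Plain orange carton, 100 x 40 x 30 mm (its own x, y, z), about 0.12 kg, with a white and a red band round it, all six cartons alike. Origin at its centre, x along its length. Starts lying flat on the board, its length roughly along the board's x.
- carton_up: Carton like carton_1, but standing on end on the board (its x vertical, 100 mm tall; its 40 mm width, y, level and roughly along the board's x), at the left or right end of the row, with free board beyond it to lay it along the board's y, away from the others. To be laid down first, onto one of its 100 x 40 mm faces (either will do). Origin at its centre.
- carton_a: Plain orange carton, 100 x 40 x 30 mm (its own x, y, z), about 0.12 kg, with a white and a red band round it, all six cartons alike. Origin at its centre, x along its length. Already dealt: lies flat in tray_a, on one half of it (about y = +0.04 in the tray's frame).
- carton_b: Plain orange carton, 100 x 40 x 30 mm (its own x, y, z), about 0.12 kg, with a white and a red band round it, all six cartons alike. Origin at its centre, x along its length. Already dealt: lies flat in tray_b, on one half of it (about y = -0.04 in the tray's frame).
- tray_a: Green rectangular serving tray, fixed to the counter, 145 mm (its x) by 180 mm (its y) outside, floor 5 mm thick, walls 5 mm thick, rim 15 mm above the counter; origin under its centre, at counter height. Room for two cartons side by side, each lying along the tray's x, centred about 40 mm either side of its middle (y = +0.04 and -0.04). Holds one carton at the start.
- tray_b: Green rectangular serving tray, fixed to the counter, 145 mm (its x) by 180 mm (its y) outside, floor 5 mm thick, walls 5 mm thick, rim 15 mm above the counter; origin under its centre, at counter height. Room for two cartons side by side, each lying along the tray's x, centred about 40 mm either side of its middle (y = +0.04 and -0.04). Holds one carton at the start.
- tray_c: Green rectangular serving tray, fixed to the counter, 145 mm (its x) by 180 mm (its y) outside, floor 5 mm thick, walls 5 mm thick, rim 15 mm above the counter; origin under its centre, at counter height. Room for two cartons side by side, each lying along the tray's x, centred about 40 mm either side of its middle (y = +0.04 and -0.04). Empty at the start. Any of the trays may stand left, right or at the far middle.
- bowl: White bowl, 120 mm across, 55 mm high, bystander; origin under its centre.
- cup: Metal mug, 80 mm across, 60 mm high, bystander; origin under its centre.
- peeler: Red vegetable peeler, about 135 mm long, 12 mm thick, lying flat, bystander; origin under its middle.
Not all that is in view belongs to the job. What is shaped like the carton_a but pink, purple or turquoise is not meant.

How it is judged:
By the outcome, as a careful person would: the job done as asked, in the order asked, and still so for the second after the job is handed in, with the robot touching nothing.
It also fails if it takes over 72 s, if anything falls off the work surface, if the arm or the gripper's body presses on something with over 40 N, if the wrist force passes 120 N, or if a joint passes its speed limit or range.

ROBOT

A 7-joint arm with a two-finger parallel gripper is mounted at the origin on the work surface. World frame = base frame: x ahead of the robot, y to its left, z up, the work surface at z = 0. Lengths are in m, angles in rad, forces in N, time in s.
With the tool pointing down it reaches from about 0.4 to 0.925 m from the base axis. Payload 5.6 kg.
Tool frame: the origin (TCP) lies on the front face of the gripper's body, between the roots of the fingers; the fingertips stand 73 mm ahead of it and the grasp point (between the pads) lies 54 mm ahead of it (robot.hold_point_z is the distance from the TCP to the grasp point, in m); z points along the fingers, y is the direction in which the jaws open and shut (so a half turn about z gives the same grasp; the last joint's range is limited). The gripper opens to 85 mm and grips with 20 to 120 N. Pads are 22 mm wide; open, the fingers measure 114 mm over their backs; the gripper's body (76 mm by 85 mm) begins 54 mm behind the grasp point. The pads swing forward as they close: fully open they stand 13 mm farther back than shut.
Start: joints at [1.243, 0.468, -0.012, 1.603, 0.006, 1.071, -0.056], TCP at [0.183, -0.624, 0.304] pointing down, gripper open.
Joint ranges: [-2.53, 2.53], [-0.31, 2.02], [-1.57, 1.55], [0.28, 2.44], [-1.29, 4.43], [0.15, 1.84], [-2.92, 2.92]. Speed limits (rad/s): [2.57, 2.57, 3.14, 3.14, 3.14, 3.14, 3.14].

INTERFACE

Orientations are given as a 3x3 rotation matrix whose columns are the frame's x, y, z axes.
In Python, from rig import robot gives the robot as it stands.
- The arm moves only by the shell command python3 -m creep 'ROWS' [FORCE]. ROWS is JSON, a list of rows, each a list of 3 entries, a list of its own where there are three numbers: the finger opening in mm, from 0 to 85.4, then the shift along the tool's x, y, z in mm, then the turn, a rotation vector about the tool's x, y, z in rad. In form: [[hand, [x, y, z], [ax, ay, az]], ...]. A call has 1 to 12 rows; each row shifts and turns the commanded pose from where the row before left it, along the tool's axes as they then stand; what a row does not reach is not made up. A row lasts 1/10 s, in which the tool goes at most 50 mm and 8.59 degrees, less where a joint would pass 70% of its speed; a pose out of reach is approached as far as the arm can. A call with a gripper value outside its range is refused whole. The fingers move at their own pace and stop on an object; FORCE is the grip in N (left out, the last holds). Time passes only in rows, so rows that do not move let the fingers close. It gives the time, the measured TCP pose, the force and the opening at its end, in the units of the state.
- robot.sense(): the state, without advancing time (a new reading comes with each control period).
- robot.snapshot(name): name is "scene" or "top"; returns a dict with "frame" (480x640x3 uint8, red, green, blue), "range_z" (480x640 float32, m along the optical axis (not along the pixel's ray), 0 where there is no reading), "mtx" (3x3 intrinsics, pixels), "rvec" (rotation vector, rad) and "tvec" (3), from world to camera coordinates, as OpenCV has them. Camera axes: x right, y down, z forward; pixel columns grow to the right and rows downward; lengths in m; the calibration is good to about 2 mm. A picture is of the moment at which its call begins.
- robot.hand_in(): hands the job in, once; it reports no verdict.
The state is a dict: "time_s": time; "joint_positions": joint angles; "qvel": joint speeds; "tau": joint torques, N m; "ee_pos": TCP position; "tool_rot": TCP orientation; "wrist_force": force on the tool from outside, world axes, zero at the start; "ft_torque": the same for the moment, N m; "finger_gap": finger opening in m.
Only numpy, scipy, OpenCV 4.12 (cv2) and the standard library are available. Lean on these libraries where they do the work, as an engineer would, in place of code of your own. Each camera call takes 0.05 s, during which the arm holds its last target.

## Working session

There is one attempt and no reset: what is moved stays moved. The work goes in short steps, Python scripts to look and compute and a shell command to move; the robot and the scene stay as the last step left them, time stands still between calls to the robot, and variables do not carry over. Pictures are saved under pics/ and viewed, and the job is handed in when it is done.

```bash
ls; mkdir -p pics
cat > h.py <<'E'
import numpy as np, cv2
from rig import robot
def snap(n):
    s=robot.snapshot(n); return s
def cam(s):
    R,_=cv2.Rodrigues(np.array(s["rvec"],float)); return R,np.array(s["tvec"],float).ravel(),np.array(s["mtx"],float)
def ray_z(s,uv,z):
    R,t,K=cam(s); uv=np.atleast_2d(uv).astype(float)
    d=np.c_[uv,np.ones(len(uv))]@np.linalg.inv(K).T@R; c=-R.T@t
    return c+d*((z-c[2])/d[:,2])[:,None]
def cloud(s):
    R,t,K=cam(s); Z=s["range_z"].astype(float); v,u=np.mgrid[:480,:640]
    p=np.stack([(u-K[0,2])/K[0,0]*Z,(v-K[1,2])/K[1,1]*Z,Z],-1)
    P=(p-t)@R; P[Z==0]=np.nan; return P
def save(n,im): cv2.imwrite("pics/"+n+".png",cv2.cvtColor(im,cv2.COLOR_RGB2BGR))
E
python3 - <<'E'
from h import *
for n in("scene","top"):
    s=snap(n); save(n+"0",s["frame"]); R,t,K=cam(s); print(n,-R.T@t,R.round(2).tolist(),K[0,0])
print({k:np.round(v,3).tolist() for k,v in robot.sense().items()})
E
```

```text
pics
scene [ 1.36510437 -0.11483316  0.78378079] [[0.23, 0.97, -0.02], [0.59, -0.16, -0.79], [-0.77, 0.17, -0.61]] 448.2502087743433
top [0.27268851 0.09224875 1.10419718] [[-0.05, -1.0, 0.0], [-0.97, 0.05, -0.22], [0.22, -0.01, -0.98]] 448.4540588053962
{'time_s': 0.1, 'joint_positions': [1.243, 0.468, -0.012, 1.604, 0.006, 1.071, -0.056], 'qvel': [-0.0, -0.001, -0.0, -0.002, 0.0, 0.0, 0.001], 'tau': [0.001, -53.352, 0.021, -25.196, 0.011, 0.004, -0.0], 'ee_pos': [0.182, -0.623, 0.303], 'tool_rot': [[0.96, 0.281, -0.001], [0.281, -0.96, 0.001], [-0.0, -0.002, -1.0]], 'wrist_force': [-0.53, 0.72, 0.01], 'ft_torque': [-0.03, -0.013, 0.015], 'finger_gap': 0.085}
```

View pics/scene0.png

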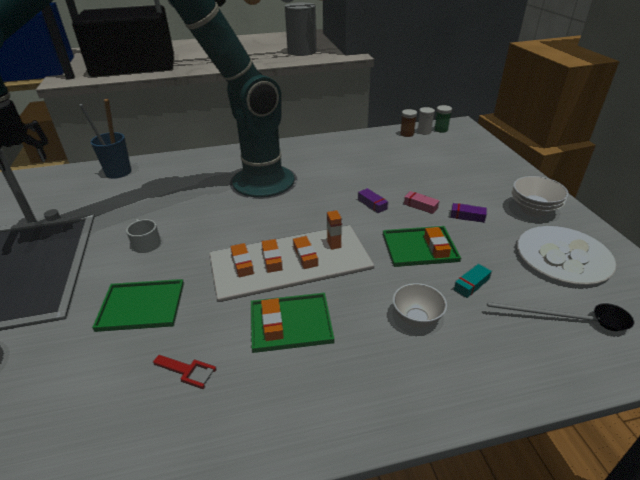

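View pics/top0.png

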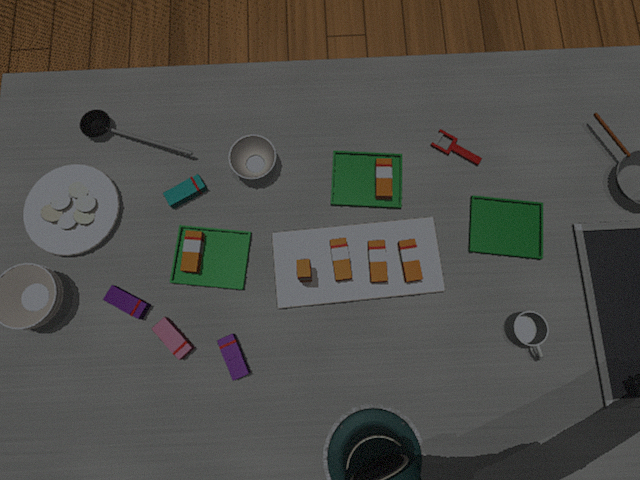

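The scene view shows the board (≈290,260), the standing carton (334,230) and three flat cartons (242,260), (272,255), (306,250). The top view shows the empty tray at (505,228), the tray with a carton in its left half at (212,258), and the tray with a carton in its right half at (367,180). The pink, purple and turquoise boxes are decoys. Next I measure.

```bash
cat >> h.py <<'E'
def blobs(s,kind,minA=60):
    hsv=cv2.cvtColor(s["frame"],cv2.COLOR_RGB2HSV)
    if kind=="green": m=cv2.inRange(hsv,(50,120,40),(75,255,255))
    if kind=="orange": m=cv2.inRange(hsv,(5,150,90),(16,255,255))
    return m
def rectinfo(P):
    (c,sz,a)=cv2.minAreaRect(np.float32(P[:,:2]*1000)); 
    b=cv2.boxPoints((c,sz,a)); e0=b[1]-b[0]; e1=b[2]-b[1]
    L=e0 if np.linalg.norm(e0)>np.linalg.norm(e1) else e1
    ang=np.degrees(np.arctan2(L[1],L[0])); ang=(ang+90)%180-90
    return np.round(c,1),np.round(sz,1),round(float(ang),1)
def cartons(s,zr):
    P=cloud(s); hsv=cv2.cvtColor(s["frame"],cv2.COLOR_RGB2HSV)
    m=blobs(s,"orange"); m=cv2.morphologyEx(m,cv2.MORPH_CLOSE,np.ones((13,13)))
    n,l,st,ce=cv2.connectedComponentsWithStats(m); out=[]
    for i in range(1,n):
        if st[i,4]<60: continue
        q=P[l==i]; px=np.argwhere(l==i)[:,::-1]
        z=np.nanpercentile(q[:,2],80); k=np.abs(q[:,2]-z)<.006
        out.append((ce[i].round(0),round(float(z),4),rectinfo(ray_z(s,px[k],z)) if k.sum()>5 else None))
    return out
E
python3 - <<'E'
from h import *
s=snap("top"); P=cloud(s)
for o in cartons(s,0): print(o)
m=blobs(s,"green"); n,l,st,ce=cv2.connectedComponentsWithStats(cv2.morphologyEx(m,cv2.MORPH_CLOSE,np.ones((5,5))))
for i in range(1,n):
    if st[i,4]<500: continue
    px=np.argwhere(l==i)[:,::-1]
    print("tray",ce[i].round(),rectinfo(ray_z(s,px,.012)), np.nanmedian(P[l==i][:,2]))
hsv=cv2.cvtColor(s["frame"],cv2.COLOR_RGB2HSV)
k=(hsv[...,1]<40)&(np.abs(P[...,2]-.015)<.008)&(hsv[...,2]>130)
k=cv2.morphologyEx(k.astype(np.uint8),cv2.MORPH_OPEN,np.ones((3,3)))
n,l,st,ce=cv2.connectedComponentsWithStats(k)
for i in range(1,n):
    if st[i,4]>2000: print("board",ce[i],rectinfo(ray_z(s,np.argwhere(l==i)[:,::-1],.015)))
print("counter z",np.nanmedian(P[380:400,250:300,2]))
E
```

```text
(array([146.,  11.]), -0.7444, (array([1843.5,  880.3]), array([108.1,  59.5]), 11.3))
(array([235.,  26.]), -0.7452, (array([1691.6,  478.8]), array([334.8, 237.6]), 8.2))
(array([331.,  32.]), -0.7456, (array([1690.3,   -9.9]), array([424.3, 315.3]), 88.1))
(array([389.,  10.]), -0.7457, (array([1755.5, -298. ]), array([146.7, 148.2]), -2.9))
(array([551.,  23.]), -0.7471, (array([ 1665. , -1045.3]), array([ 94.2, 256.1]), -1.8))
(array([609.,   4.]), -0.7478, (array([ 1729.1, -1323.7]), array([104.8,  99.4]), 87.1))
(array([634.,  35.]), -0.748, (array([ 1595. , -1432.6]), array([ 56.2, 166.9]), -38.1))
(array([36., 55.]), -0.7436, (array([1627.8, 1394.6]), array([312.8, 159.8]), 43.9))
(array([135.,  39.]), -0.7448, (array([1684.5,  933.7]), array([144.8,  43.5]), 8.9))
(array([384., 161.]), 0.0366, (array([698.2, -69.8]), array([35.7, 13.5]), 87.1))
(array([384., 187.]), 0.0362, (array([631.4, -65.8]), array([37.7, 44.7]), -4.7))
(array([193., 234.]), 0.0371, (array([532.5, 408.6]), array([37.4, 17.4]), 75.6))
(array([338., 242.]), 0.0467, (array([492.7,  56.3]), array([18.1, 37
[... 198 characters left out ...]
.]), 0.0371, (array([466.6, 415.8]), array([37.8, 44.7]), -8.1))
(array([303., 268.]), 0.1163, (array([425.3, 139.6]), array([26.7, 38.2]), -2.1))
(array([342., 269.]), 0.0466, (array([427. ,  50.3]), array([45.2, 37.6]), 4.4))
(array([412., 270.]), 0.0461, (array([ 415.7, -116. ]), array([45.4, 38.2]), 5.8))
(array([378., 271.]), 0.0461, (array([417.9, -35.4]), array([45.6, 37.6]), 0.6))
tray [362. 179.] (array([663.7, -27.6]), array([178.3, 145.4]), 84.2) 0.005269771413101108
tray [506. 227.] (array([ 519.2, -368.1]), array([180.3, 145.4]), 80.8) 0.004750935117586112
tray [215. 259.] (array([480.3, 371.6]), array([180.6, 144.9]), 81.6) 0.005795591746226541
counter z -5.2191788243654954e-05
```

```bash
cat >> h.py <<'E'
def flats(s,ztops=((.036,.006),(.046,.006))):
    P=cloud(s); hsv=cv2.cvtColor(s["frame"],cv2.COLOR_RGB2HSV)
    o=cv2.dilate(blobs(s,"orange"),np.ones((15,15)))>0
    k=((P[...,2]>.029)&(P[...,2]<.052)&o&(P[...,0]<.8)).astype(np.uint8)
    n,l,st,ce=cv2.connectedComponentsWithStats(k); out=[]
    for i in range(1,n):
        if st[i,4]<150: continue
        q=P[l==i]; z=np.nanmedian(q[:,2]); px=np.argwhere((l==i)&(np.abs(P[...,2]-z)<.004))[:,::-1]
        z0=.035 if z<.041 else .045
        out.append((ce[i].round(0),round(float(z),4),rectinfo(ray_z(s,px,z0))))
    return out
E
python3 - <<'E'
from h import *
s=snap("top"); P=cloud(s)
for o in flats(s): print(*o)
hsv=cv2.cvtColor(s["frame"],cv2.COLOR_RGB2HSV)
print(hsv[290,330],hsv[290,400],P[290,330],hsv[330,330])
k=(hsv[...,1]<40)&(hsv[...,2]>110); k[:200]=0;k[320:]=0;k[:,:260]=0;k[:,460:]=0
px=np.argwhere(cv2.morphologyEx(k.astype(np.uint8),cv2.MORPH_OPEN,np.ones((3,3))))[:,::-1]
print("board",rectinfo(ray_z(s,px,.015)))
# scene view of standing carton
s2=snap("scene"); Q=cloud(s2); kk=(Q[...,2]>.06)&(Q[...,2]<.13)&(abs(Q[...,0]-.425)<.06)&(abs(Q[...,1]-.14)<.06)
q=Q[kk]; print(len(q),np.percentile(q,[2,50,98],axis=0).round(4).tolist())
kt=kk&(Q[...,2]>.110); print(rectinfo(ray_z(s2,np.argwhere(kt)[:,::-1],.115)),kt.sum())
kt=(P[...,2]>.108)&(P[...,2]<.13)&(abs(P[...,0]-.425)<.06)&(abs(P[...,1]-.14)<.06)
print(rectinfo(ray_z(s,np.argwhere(kt)[:,::-1],.115)),kt.sum())
im=s2["frame"][190:280,200:380]; save("crop0",cv2.resize(im,None,fx=4,fy=4,interpolation=cv2.INTER_CUBIC))
E
```

```text
[383. 178.] 0.0345 (array([656.5, -66.8]), array([40.5, 99.2]), -4.3)
[191. 251.] 0.0353 (array([492.5, 414.5]), array([ 42.3, 100.2]), -7.0)
[340. 259.] 0.0448 (array([453.3,  53.6]), array([100. ,  40.5]), 5.6)
[409. 260.] 0.0443 (array([ 441.7, -112.8]), array([99.7, 41.6]), 5.8)
[377. 261.] 0.0447 (array([444.1, -34.6]), array([40.6, 99.8]), -0.3)
[103  15 120] [120  11 119] [0.38285778 0.08120836 0.0132988 ] [60  9 86]
board (array([450.4,  11.4]), array([184.6, 404.1]), -87.1)
346 [[0.4074, 0.1229, 0.0621], [0.443, 0.1354, 0.0992], [0.4487, 0.1525, 0.1176]]
(array([428.5, 138. ]), array([45.8, 30.6]), 1.4) 120
(array([424.5, 140.7]), array([29. , 40.4]), -2.1) 240
```

View pics/crop0.png

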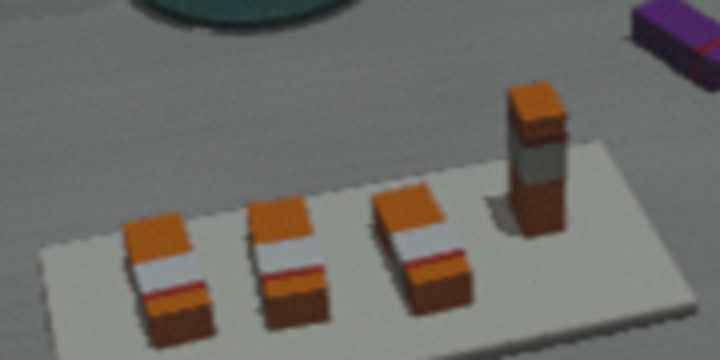

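Confirmed in the enlarged crop: orange, white and red cartons on the board, with the standing one at the +y end (scene 334,230). The pink, purple and turquoise boxes lie off the board. Next is a move planner that prints rows for me to type, then the approach.

```bash
cat >> h.py <<'E'
from scipy.spatial.transform import Rotation as Ro
def pose(yaw,tilt=0):
    """yaw: deg, heading of tool x when pointing down; tilt: deg about tool y"""
    a=np.radians(yaw); x=np.array([np.cos(a),np.sin(a),0]); z=np.array([0,0,-1.]); R=np.c_[x,np.cross(z,x),z]
    return R@Ro.from_euler('y',tilt,degrees=True).as_matrix()
def plan(ways,start=None,hand=85):
    """ways: list of (grasp point mm, R, rows). prints rows"""
    st=robot.sense(); p=np.array(st["ee_pos"])*1000; R=np.array(st["tool_rot"])
    if start: p,R=start
    for g,Rt,n in ways:
        g=np.array(g,float); pt=g-54*Rt[:,2]; rows=[]
        for i in range(n):
            f=1/(n-i); rv=Ro.from_matrix(R.T@Rt).as_rotvec()*f; d=R.T@((pt-p)*f)
            d=np.round(d*2)/2 if n==1 or i==n-1 else np.round(d); rv=np.round(rv,2)
            rows.append([hand,[float(v) for v in d],[float(v) for v in rv]]); p=p+R@d; R=R@Ro.from_rotvec(rv).as_matrix()
        print(str(rows).replace(".0,",",").replace(".0]","]").replace("-0,","0,").replace("-0]","0]").replace(" ",""))
        print("  end TCP",p.round(1),"err",(pt-p).round(1),np.degrees(np.linalg.norm(Ro.from_matrix(R.T@Rt).as_rotvec())).round(2))
def st():
    s=robot.sense(); R=np.array(s["tool_rot"]); g=np.array(s["ee_pos"])*1000+54*R[:,2]
    print("t",s["time_s"],"grasp",g.round(1),"yaw",np.degrees(np.arctan2(R[1,0],R[0,0])).round(1),"z",R[:,2].round(3),"F",np.round(s["wrist_force"],1),"gap",round(s["finger_gap"]*1000,1),"q",np.round(s["joint_positions"],2))
E
python3 - <<'E'
from h import *
print(pose(88,45).round(2)[:,2],pose(88,-45).round(2)[:,2])
R=pose(20)
plan([((410,-400,230),R,7),((426,60,200),pose(88),12)])
E
```

```text
[ 0.02  0.71 -0.71] [-0.02 -0.71 -0.71]
[[85,[40,-22,3],[0,0,-0.01]],[85,[40,-21,3],[0,0,-0.01]],[85,[41,-21,3],[0,0,-0.01]],[85,[41,-20,3],[0,0,-0.01]],[85,[41,-20,3],[0,0,-0.01]],[85,[41,-19,2],[0,0,-0.01]],[85,[41.5,-19,2.5],[0,0,0]]]
  end TCP [ 410.1 -400.2  284. ] err [-0.1  0.2 -0. ] 0.25
[[85,[14,-36,3],[0,0,-0.1]],[85,[18,-34,2],[0,0,-0.1]],[85,[21,-32,3],[0,0,-0.1]],[85,[24,-30,2],[0,0,-0.1]],[85,[27,-27,3],[0,0,-0.1]],[85,[30,-24,2],[0,0,-0.1]],[85,[32,-21,3],[0,0,-0.1]],[85,[34,-18,2],[0,0,-0.1]],[85,[35,-15,3],[0,0,-0.1]],[85,[37,-11,2],[0,0,-0.1]],[85,[38,-8,3],[0,0,-0.1]],[85,[37.5,-4,2.5],[0,0,-0.09]]]
  end TCP [425.8  59.9 253.9] err [0.2 0.1 0.1] 0.08
```

```bash
python3 -m creep '[[85,[40,-22,3],[0,0,-0.01]],[85,[40,-21,3],[0,0,-0.01]],[85,[41,-21,3],[0,0,-0.01]],[85,[41,-20,3],[0,0,-0.01]],[85,[41,-20,3],[0,0,-0.01]],[85,[41,-19,2],[0,0,-0.01]],[85,[41.5,-19,2.5],[0,0,0]]]' 40
python3 -m creep '[[85,[14,-36,3],[0,0,-0.1]],[85,[18,-34,2],[0,0,-0.1]],[85,[21,-32,3],[0,0,-0.1]],[85,[24,-30,2],[0,0,-0.1]],[85,[27,-27,3],[0,0,-0.1]],[85,[30,-24,2],[0,0,-0.1]],[85,[32,-21,3],[0,0,-0.1]],[85,[34,-18,2],[0,0,-0.1]],[85,[35,-15,3],[0,0,-0.1]],[85,[37,-11,2],[0,0,-0.1]],[85,[38,-8,3],[0,0,-0.1]],[85,[37.5,-4,2.5],[0,0,-0.09]]]'
python3 - <<'E'
from h import *
st()
plan([((428,100,190),pose(88,-50),8),((426,100,190),pose(88,40),11)])
E
```

```text
time_s: 0.95
ee_pos: [0.4112, -0.399, 0.2845]
tool_rot: [[0.941, 0.338, 0.0], [0.338, -0.941, -0.0], [0.0, 0.0, -1.0]]
wrist_force: [0.6, -0.2, -0.2]
finger_gap: 0.0847
time_s: 2.15
ee_pos: [0.4257, 0.0612, 0.254]
tool_rot: [[0.032, 0.999, 0.001], [0.999, -0.032, -0.0], [-0.0, 0.001, -1.0]]
wrist_force: [-0.0, 0.3, 0.2]
finger_gap: 0.085
t 2.15 grasp [425.7  61.2 200. ] yaw 88.1 z [ 0.001 -0.    -1.   ] F [-0.   0.3  0.2] gap 85.0 q [ 0.33  0.23 -0.61  2.13  0.17  0.83 -0.42]
[[85,[10,0,4],[0,-0.11,0]],[85,[10,0,2],[0,-0.11,0]],[85,[11,0,1],[0,-0.11,0]],[85,[11,0,0],[0,-0.11,0]],[85,[11,0,-1],[0,-0.11,0]],[85,[10,0,-2],[0,-0.11,0]],[85,[10,1,-3],[0,-0.11,0]],[85,[10,0,-4],[0,-0.1,0]]]
  end TCP [429.3 141.4 224.8] err [ 0.2 -0.1 -0.1] 0.21
[[85,[-5,0,5],[0,0.14,0]],[85,[-6,0,4],[0,0.14,0]],[85,[-6,0,3],[0,0.14,0]],[85,[-6,0,3],[0,0.14,0]],[85,[-7,0,2],[0,0.14,0]],[85,[-7,0,1],[0,0.14,0]],[85,[-7,0,-1],[0,0.15,0]],[85,[-7,-1,-1],[0,0.14,0]],[85,[-6,0,-3],[0,0.15,0]],[85,[-6,-1,-3],[0,0.14,0]],[85,[-5.5,0,-4],[0,0.15,0]]]
  end TCP [424.8  65.5 231.2] err [-0.  -0.2  0.1] 0.18
```

```bash
python3 -m creep '[[85,[10,0,4],[0,-0.11,0]],[85,[10,0,2],[0,-0.11,0]],[85,[11,0,1],[0,-0.11,0]],[85,[11,0,0],[0,-0.11,0]],[85,[11,0,-1],[0,-0.11,0]],[85,[10,0,-2],[0,-0.11,0]],[85,[10,1,-3],[0,-0.11,0]],[85,[10,0,-4],[0,-0.1,0]]]'; python3 -c "
from h import *
st()"
```

```text
time_s: 2.95
ee_pos: [0.43, 0.1408, 0.2246]
tool_rot: [[0.023, 0.999, -0.027], [0.641, -0.035, -0.766], [-0.767, 0.001, -0.642]]
wrist_force: [0.3, 0.1, -1.0]
finger_gap: 0.085
t 2.95 grasp [428.5  99.4 189.9] yaw 87.9 z [-0.027 -0.766 -0.642] F [ 0.3  0.1 -1. ] gap 85.0 q [-0.34  0.58 -0.46  1.95  0.77  1.51 -1.26]
```

```bash
python3 -m creep '[[85,[-5,0,5],[0,0.14,0]],[85,[-6,0,4],[0,0.14,0]],[85,[-6,0,3],[0,0.14,0]],[85,[-6,0,3],[0,0.14,0]],[85,[-7,0,2],[0,0.14,0]],[85,[-7,0,1],[0,0.14,0]],[85,[-7,0,-1],[0,0.15,0]],[85,[-7,-1,-1],[0,0.14,0]],[85,[-6,0,-3],[0,0.15,0]],[85,[-6,-1,-3],[0,0.14,0]],[85,[-5.5,0,-4],[0,0.15,0]]]'; python3 -c "
from h import *
st()"
```

```text
time_s: 4.05
ee_pos: [0.4255, 0.0632, 0.2321]
tool_rot: [[0.026, 0.999, 0.027], [0.762, -0.038, 0.647], [0.647, 0.003, -0.762]]
wrist_force: [1.1, 0.2, -1.3]
finger_gap: 0.0846
t 4.05 grasp [426.9  98.1 190.9] yaw 88.0 z [ 0.027  0.647 -0.762] F [ 1.1  0.2 -1.3] gap 84.6 q [ 0.99  0.54 -1.02  2.18 -0.39  0.7   0.31]
```

Run:
```python
from h import *
plan([((425.5,132,68),pose(88,40),7)])
```

```text
[[85,[-8,0,17],[0,0,0]],[85,[-8,0,16],[0,0,0]],[85,[-7,-1,17],[0,0,0]],[85,[-8,0,16],[0,0,0]],[85,[-7,-1,17],[0,0,0]],[85,[-8,0,16],[0,0,0]],[85,[-7.5,-1,16.5],[0,-0.01,0]]]
  end TCP [424.2  97.2 109.4] err [ 0.1  0.1 -0. ] 0.35
```

```bash
python3 -m creep '[[85,[-8,0,17],[0,0,0]],[85,[-8,0,16],[0,0,0]],[85,[-7,-1,17],[0,0,0]],[85,[-8,0,16],[0,0,0]],[85,[-7,-1,17],[0,0,0]],[85,[-8,0,16],[0,0,0]],[85,[-7.5,-1,16.5],[0,-0.01,0]],[85,[0,0,0],[0,0,0]]]'
python3 - <<'E'
from h import *
st()
s=snap("scene"); save("grip1",cv2.resize(s["frame"][130:300,180:420],None,fx=3,fy=3))
E
```

```text
time_s: 4.85
ee_pos: [0.4223, 0.0981, 0.1071]
tool_rot: [[0.029, 0.999, 0.02], [0.77, -0.035, 0.637], [0.637, -0.003, -0.771]]
wrist_force: [-0.3, 0.4, 0.9]
finger_gap: 0.0849
t 4.85 grasp [423.4 132.5  65.4] yaw 87.8 z [ 0.02   0.637 -0.771] F [-0.3  0.4  0.9] gap 84.9 q [ 0.78  0.8  -0.87  2.23 -0.31  0.38  0.33]
```

View pics/grip1.png

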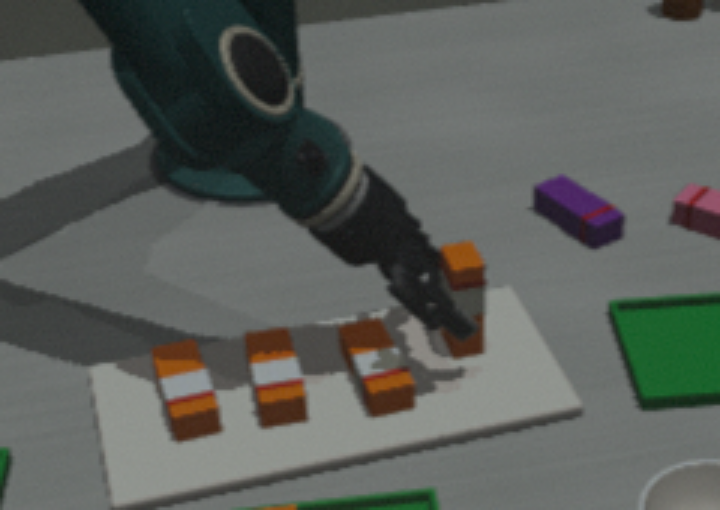

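```bash
python3 -m creep '[[60,[0,1.5,0],[0,0,0]],[50,[0,0,0],[0,0,0]],[44,[0,0,0],[0,0,0]],[40,[0,0,0],[0,0,0]],[36,[0,0,0],[0,0,0]],[30,[0,0,0],[0,0,0]],[30,[0,0,0],[0,0,0]]]' 40
python3 - <<'E'
from h import *
st()
s=snap("scene"); save("grip2",cv2.resize(s["frame"][160:280,220:400],None,fx=4,fy=4))
E
```

```text
time_s: 5.6
ee_pos: [0.425, 0.0973, 0.1088]
tool_rot: [[0.028, 0.999, 0.024], [0.771, -0.036, 0.636], [0.636, 0.001, -0.771]]
wrist_force: [-0.6, -3.3, 7.3]
finger_gap: 0.0399
t 5.6 grasp [426.2 131.6  67.2] yaw 87.9 z [ 0.024  0.636 -0.771] F [-0.6 -3.3  7.3] gap 39.9 q [ 0.78  0.79 -0.87  2.23 -0.31  0.38  0.33]
```

View pics/grip2.png

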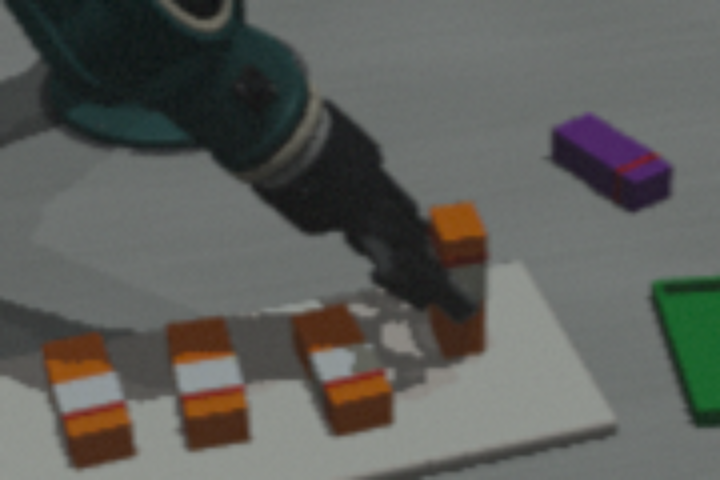

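Run:
```python
from h import *
plan([((426,140,112),pose(88,40),5),((427,157,85),pose(91,-50),12),((427,157,46),pose(91,-50),6)],hand=30)
```

```text
[[30,[7,0,-6],[0,0,0]],[30,[7,0,-6],[0,0,0]],[30,[7,0,-6],[0,0,0]],[30,[7,0,-6],[0,0,0]],[30,[6.5,-0.5,-5],[0,0.01,0]]]
  end TCP [424.7 105.5 153.2] err [ 0.1 -0.1  0.2] 0.13
[[30,[4,0,7],[0,-0.13,0]],[30,[5,0,7],[0,-0.13,-0.01]],[30,[6,0,6],[0,-0.13,0]],[30,[7,0,5],[0,-0.13,-0.01]],[30,[7,0,4],[0,-0.13,0]],[30,[8,0,3],[0,-0.13,-0.01]],[30,[8,0,2],[0,-0.13,0]],[30,[8,0,1],[0,-0.13,-0.01]],[30,[8,0,0],[0,-0.13,0]],[30,[8,0,-1],[0,-0.13,-0.01]],[30,[8,0,-2],[0,-0.14,0]],[30,[7.5,0,-2.5],[-0.01,-0.13,0]]]
  end TCP [426.1 198.4 119.6] err [ 0.2 -0.   0.1] 0.41
[[30,[5,0,4],[0,0,0]],[30,[5,0,4],[0,0,0]],[30,[5,0,4],[0,0,0]],[30,[5,0,4],[0,0,0]],[30,[5,0,5],[0,0,0]],[30,[4.5,0,4],[0,0,-0.01]]]
  end TCP [426.4 198.3  81. ] err [-0.1  0.1 -0.3] 0.4
```

```bash
python3 -m creep '[[30,[7,0,-6],[0,0,0]],[30,[7,0,-6],[0,0,0]],[30,[7,0,-6],[0,0,0]],[30,[7,0,-6],[0,0,0]],[30,[6.5,-0.5,-5],[0,0.01,0]]]'; python3 -m creep '[[30,[4,0,7],[0,-0.13,0]],[30,[5,0,7],[0,-0.13,-0.01]],[30,[6,0,6],[0,-0.13,0]],[30,[7,0,5],[0,-0.13,-0.01]],[30,[7,0,4],[0,-0.13,0]],[30,[8,0,3],[0,-0.13,-0.01]],[30,[8,0,2],[0,-0.13,0]],[30,[8,0,1],[0,-0.13,-0.01]],[30,[8,0,0],[0,-0.13,0]],[30,[8,0,-1],[0,-0.13,-0.01]],[30,[8,0,-2],[0,-0.14,0]],[30,[7.5,0,-2.5],[-0.01,-0.13,0]]]'
python3 - <<'E'
from h import *
st()
s=snap("scene"); save("rot1",cv2.resize(s["frame"][130:300,200:440],None,fx=3,fy=3))
E
```

```text
time_s: 6.15
ee_pos: [0.4246, 0.1061, 0.1537]
tool_rot: [[0.026, 0.999, 0.024], [0.765, -0.035, 0.643], [0.644, 0.001, -0.765]]
wrist_force: [-0.0, 0.2, -1.1]
finger_gap: 0.0397
time_s: 7.35
ee_pos: [0.4239, 0.197, 0.123]
tool_rot: [[-0.013, 1.0, 0.013], [0.699, 0.019, -0.715], [-0.715, -0.0, -0.699]]
wrist_force: [0.8, -0.7, -1.4]
finger_gap: 0.0396
t 7.35 grasp [424.6 158.4  85.3] yaw 91.1 z [ 0.013 -0.715 -0.699] F [ 0.8 -0.7 -1.4] gap 39.6 q [-0.83  0.69  0.07  1.95  0.56  1.16 -1.15]
```

View pics/rot1.png

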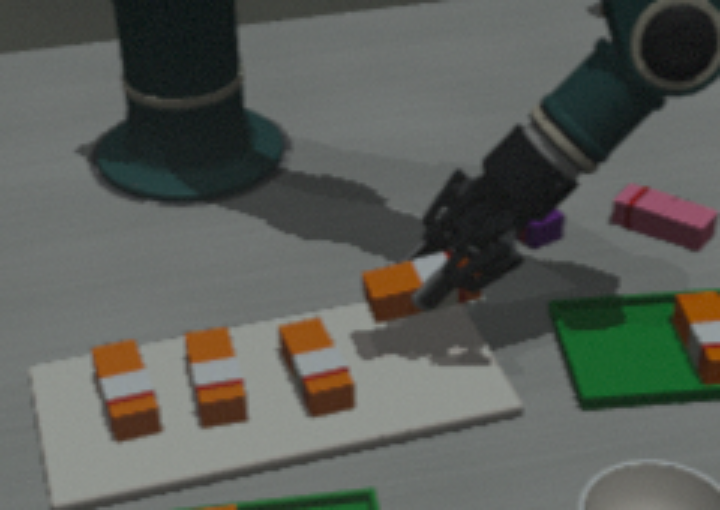

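```bash
python3 -m creep '[[30,[0,0,0],[0,0,0]],[30,[0,0,0],[0,0,0]]]' >/dev/null
python3 - <<'E'
from h import *
st()
plan([((427,157,60),pose(91,-50.5),4)],hand=30)
E
```

```text
t 7.6 grasp [424.5 156.   85. ] yaw 91.0 z [ 0.01  -0.711 -0.703] F [ 0.6 -0.2 -1.2] gap 39.7 q [-0.83  0.69  0.07  1.96  0.56  1.15 -1.15]
[[30,[6,1,4],[0,-0.02,0]],[30,[6,0,4],[0,-0.02,0]],[30,[6,1,4],[0,-0.03,0]],[30,[6,0.5,4.5],[0,-0.02,0]]]
  end TCP [426.4 198.6  94.2] err [-0.1  0.1  0.1] 0.13
```

```bash
python3 -m creep '[[30,[6,1,4],[0,-0.02,0]],[30,[6,0,4],[0,-0.02,0]],[30,[6,1,4],[0,-0.03,0]],[30,[6,0.5,4.5],[0,-0.02,0]],[30,[0,0,0],[0,0,0]]]' >/dev/null
python3 - <<'E'
from h import *
st()
s=snap("scene"); Q=cloud(s); m=blobs(s,"orange")>0
k=m&(abs(Q[...,0]-.427)<.05)&(Q[...,1]>.09)&(Q[...,1]<.24)&(Q[...,2]>.03)
q=Q[k]; print(len(q))
t=q[q[:,2]>.055]
c=np.c_[t[:,0],t[:,1],np.ones(len(t))]
for y in np.arange(.095,.225,.01):
    w=q[abs(q[:,1]-y)<.005]
    if len(w): print(round(y,3),len(w),np.percentile(w[:,2],95).round(4))
save("rot2",cv2.resize(s["frame"][180:280,270:420],None,fx=5,fy=5))
plan([((427,157,42),pose(91,-50.5),4)],hand=30)
E
```

```text
t 8.1 grasp [426.6 157.7  58.2] yaw 91.3 z [ 0.012 -0.774 -0.633] F [-1.2  0.6 -2. ] gap 39.6 q [-0.87  0.79  0.09  1.92  0.58  1.19 -1.19]
160
0.105 20 0.068
0.115 35 0.0678
0.125 35 0.0683
0.135 37 0.0687
0.145 31 0.0686
0.155 1 0.0645
0.195 1 0.067
[[30,[3,0,3],[0,0,0]],[30,[3,0,3],[0,0,0]],[30,[3,0,3],[0,0,0]],[30,[3.5,0,2],[0,0,0]]]
  end TCP [426.1 198.8  76.4] err [ 0.2 -0.1 -0.1] 0.23
```

View pics/rot2.png

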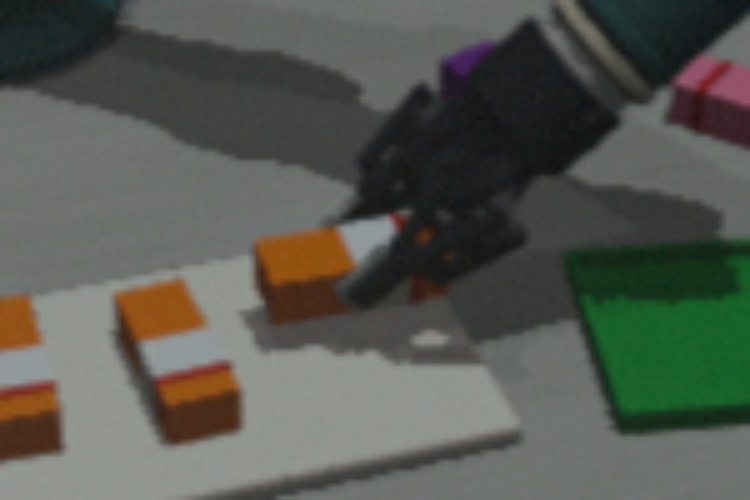

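```bash
python3 -m creep '[[30,[3,0,3],[0,0,0]],[30,[3,0,2.5],[0,0,0]],[30,[3,0,2],[0,-0.01,0]],[30,[3,0,2],[0,0,0]],[30,[0,0,0],[0,0,0]]]' ; python3 -m creep '[[30,[1,0,1],[0,0,0]],[30,[1,0,0.5],[0,0,0]],[30,[0,0,0],[0,0,0]]]'; python3 -c "
from h import *
st()"
```

```text
time_s: 8.65
ee_pos: [0.4263, 0.1997, 0.0783]
tool_rot: [[-0.012, 1.0, 0.013], [0.627, 0.018, -0.779], [-0.779, -0.002, -0.627]]
wrist_force: [0.4, -1.0, -1.6]
finger_gap: 0.0397
time_s: 8.95
ee_pos: [0.4265, 0.1997, 0.0762]
tool_rot: [[-0.012, 1.0, 0.013], [0.627, 0.017, -0.779], [-0.779, -0.001, -0.627]]
wrist_force: [-0.3, -0.1, -0.9]
finger_gap: 0.0392
t 8.95 grasp [427.2 157.7  42.3] yaw 91.1 z [ 0.013 -0.779 -0.627] F [-0.3 -0.1 -0.9] gap 39.2 q [-0.87  0.83  0.09  1.91  0.58  1.17 -1.21]
```

Still about 5 mm to go; I creep down watching the force.

```bash
python3 -m creep '[[30,[1.5,0,1],[0,0,0]],[30,[1,0,1],[0,0,0]],[30,[0.5,0,0.5],[0,0,0]],[30,[0,0,0],[0,0,0]]]'; python3 -m creep '[[30,[1,0,0.5],[0,0,0]],[30,[0,0,0],[0,0,0]]]';  python3 -m creep '[[30,[0.5,0,0.5],[0,0,0]],[30,[0,0,0],[0,0,0]]]'; python3 -c "
from h import *
st()"
```

```text
time_s: 9.35
ee_pos: [0.4264, 0.1997, 0.0723]
tool_rot: [[-0.012, 1.0, 0.013], [0.627, 0.017, -0.779], [-0.779, -0.001, -0.627]]
wrist_force: [-0.1, 0.7, -0.4]
finger_gap: 0.0396
time_s: 9.55
ee_pos: [0.4265, 0.1997, 0.072]
tool_rot: [[-0.011, 1.0, 0.013], [0.626, 0.017, -0.78], [-0.78, -0.001, -0.626]]
wrist_force: [-1.9, 0.2, 5.3]
finger_gap: 0.0395
time_s: 9.75
ee_pos: [0.4265, 0.1996, 0.0717]
tool_rot: [[-0.011, 1.0, 0.013], [0.625, 0.017, -0.78], [-0.78, -0.001, -0.625]]
wrist_force: [-2.2, 0.9, 6.9]
finger_gap: 0.0394
t 9.75 grasp [427.2 157.4  37.9] yaw 91.0 z [ 0.013 -0.78  -0.625] F [-2.2  0.9  6.9] gap 39.4 q [-0.87  0.84  0.09  1.91  0.58  1.17 -1.22]
```

```bash
python3 -m creep '[[42,[0,0,0],[0,0,0]],[50,[0,0,0],[0,0,0]],[65,[0,0,0],[0,0,0]],[75,[0,0,0],[0,0,0]],[80,[0,0,-10],[0,0,0]],[80,[0,0,-25],[0,0,0]],[80,[0,0,-40],[0,0,0]],[80,[0,0,-40],[0,0,0]]]' 30
python3 - <<'E'
from h import *
st()
for n in("scene","top"):
    s=snap(n); save(n+"_laid",s["frame"]); 
for o in flats(s): print(*o)
E
```

```text
time_s: 10.55
ee_pos: [0.4248, 0.2905, 0.1438]
tool_rot: [[-0.012, 1.0, 0.012], [0.627, 0.017, -0.779], [-0.779, -0.002, -0.627]]
wrist_force: [0.6, 0.8, -0.4]
finger_gap: 0.08
t 10.55 grasp [425.4 248.5 110. ] yaw 91.1 z [ 0.012 -0.779 -0.627] F [ 0.6  0.8 -0.4] gap 80.0 q [-0.94  0.77  0.05  1.76  0.5   1.39 -1.16]
[617. 142.] 0.0483 (array([ 740.4, -665.5]), array([141.2,  50.5]), 20.5)
[383. 178.] 0.0347 (array([656.5, -66.8]), array([40.5, 99.1]), -4.3)
[192. 238.] 0.0354 (array([523.3, 411.4]), array([41.6, 37.8]), 85.5)
[340. 259.] 0.0448 (array([453.2,  53.9]), array([100.1,  40.5]), 5.0)
[409. 260.] 0.0447 (array([ 441.7, -112.9]), array([99.7, 41.4]), 5.7)
[377. 261.] 0.0446 (array([444. , -34.5]), array([40.8, 99.7]), -0.4)
[297. 273.] 0.0449 (array([425.9, 157.7]), array([40.8, 99.8]), -89.4)
```

View pics/scene_laid.png

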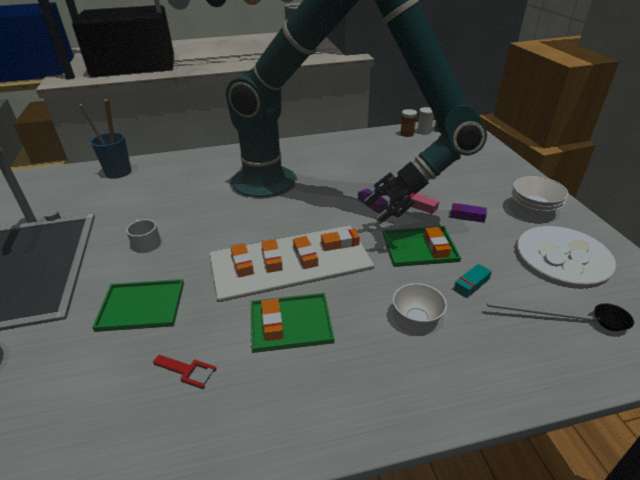

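View pics/top_laid.png

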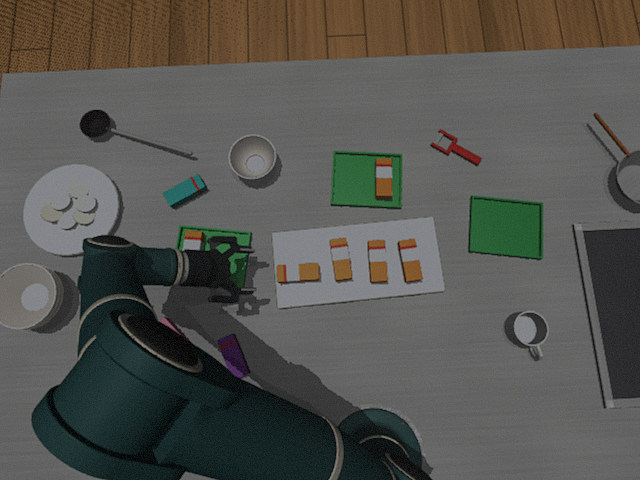

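Laid flat at (426,158), spanning y 108–208 on the board, and nothing else moved. Now the first deal: the rightmost carton (top 409,260) into the empty right tray.

Run:
```python
from h import *
plan([((430,100,165),pose(50,-20),8),((442,-113,120),pose(5.8),9)],hand=62)
```

```text
[[62,[-21,2,12],[0.05,0.06,0.07]],[62,[-22,4,11],[0.05,0.06,0.07]],[62,[-22,6,9],[0.05,0.07,0.08]],[62,[-22,8,7],[0.05,0.06,0.08]],[62,[-22,10,5],[0.06,0.06,0.07]],[62,[-21,11,4],[0.06,0.07,0.07]],[62,[-21,13,1],[0.05,0.06,0.08]],[62,[-19,14.5,-0.5],[0.05,0.07,0.07]]]
  end TCP [442.  114.2 215.9] err [-0.1 -0.1 -0.1] 0.37
[[62,[-17,16,11],[0.02,0.04,0.09]],[62,[-16,18,10],[0.01,0.04,0.08]],[62,[-14,19,9],[0.02,0.04,0.09]],[62,[-13,20,8],[0.01,0.04,0.08]],[62,[-12,22,8],[0.01,0.03,0.09]],[62,[-10,23,7],[0.02,0.03,0.08]],[62,[-8,23,6],[0.01,0.04,0.09]],[62,[-6,24,6],[0.02,0.03,0.08]],[62,[-5,25,6],[0.01,0.04,0.09]]]
  end TCP [ 441.8 -113.3  173.8] err [0.2 0.3 0.2] 0.26
```

```bash
python3 -m creep '[[62,[-21,2,12],[0.05,0.06,0.07]],[62,[-22,4,11],[0.05,0.06,0.07]],[62,[-22,6,9],[0.05,0.07,0.08]],[62,[-22,8,7],[0.05,0.06,0.08]],[62,[-22,10,5],[0.06,0.06,0.07]],[62,[-21,11,4],[0.06,0.07,0.07]],[62,[-21,13,1],[0.05,0.06,0.08]],[62,[-19,14.5,-0.5],[0.05,0.07,0.07]]]' | head -2;  python3 -m creep '[[62,[-17,16,11],[0.02,0.04,0.09]],[62,[-16,18,10],[0.01,0.04,0.08]],[62,[-14,19,9],[0.02,0.04,0.09]],[62,[-13,20,8],[0.01,0.04,0.08]],[62,[-12,22,8],[0.01,0.03,0.09]],[62,[-10,23,7],[0.02,0.03,0.08]],[62,[-8,23,6],[0.01,0.04,0.09]],[62,[-6,24,6],[0.02,0.03,0.08]],[62,[-5,25,6],[0.01,0.04,0.09]]]'|head -2
python3 - <<'E'
from h import *
st()
plan([((442,-113,40),pose(5.8),6)],hand=62)
E
```

```text
time_s: 11.45
ee_pos: [0.4409, 0.1073, 0.2152]
time_s: 12.35
ee_pos: [0.4393, -0.1205, 0.1747]
t 12.35 grasp [ 439.3 -121.2  120.7] yaw 5.2 z [-0.001 -0.013 -1.   ] F [ 0.4 -0.   0.2] gap 62.0 q [-0.09  0.35  0.32  2.18 -0.16  0.63 -1.13]
[[62,[1,-1,13],[0,0,0]],[62,[1,-1,14],[0,0,0]],[62,[0,-2,13],[0,0,0]],[62,[1,-1,14],[0,0,0]],[62,[0,-2,13],[0.01,0,0]],[62,[0.5,-1,13.5],[0,0,-0.01]]]
  end TCP [ 442.  -113.2   94.1] err [ 0.   0.2 -0.1] 0.18
```

```bash
python3 -m creep '[[62,[1,-3,13],[0.01,0,0]],[62,[1,-3,14],[0,0,0]],[62,[0.5,-2,13],[0,0,-0.01]],[62,[0,0,14],[0,0,0]],[62,[0,0,13],[0,0,0]],[62,[0,0,13.5],[0,0,0]],[50,[0,0,0],[0,0,0]],[42,[0,0,0],[0,0,0]],[30,[0,0,0],[0,0,0]],[30,[0,0,0],[0,0,0]]]'
python3 - <<'E'
from h import *
st()
plan([((442,-114,100),pose(5.8),3),((525.6,-328.6,85),pose(-9.2),6),((525.6,-328.6,36),pose(-9.2),4)],hand=30)
E
```

```text
time_s: 13.35
ee_pos: [0.4412, -0.1115, 0.0946]
tool_rot: [[0.994, 0.105, -0.002], [0.105, -0.994, -0.003], [-0.003, 0.003, -1.0]]
wrist_force: [0.4, -0.6, -0.5]
finger_gap: 0.0391
t 13.35 grasp [ 441.  -111.7   40.6] yaw 6.0 z [-0.002 -0.003 -1.   ] F [ 0.4 -0.6 -0.5] gap 39.1 q [-0.03  0.51  0.24  2.21 -0.26  0.45 -1.05]
[[30,[0,1,-20],[0,0,0]],[30,[0,1,-20],[0,0,0]],[30,[0.5,0.5,-19.5],[0,0,0]]]
  end TCP [ 442.1 -113.7  154.1] err [-0.1 -0.3 -0.1] 0.32
[[30,[10,37,3],[0,0,0.04]],[30,[12,37,3],[0,0,0.05]],[30,[13,36,2],[0,0,0.04]],[30,[15,35,3],[0,0,0.05]],[30,[16,35,2],[0,0,0.04]],[30,[18.5,34,2.5],[0,0,0.05]]]
  end TCP [ 525.7 -328.8  139.1] err [-0.1  0.2 -0.1] 0.34
[[30,[0,0,12],[0,0,0]],[30,[0,0,12],[0,0,0]],[30,[0,0,13],[0,0,0]],[30,[0,-0.5,12],[0,0,0]]]
  end TCP [ 525.7 -328.5   90.1] err [-0.1 -0.1 -0.1] 0.34
```

```bash
python3 -m creep '[[30,[0,0,-20],[0,0,0]],[30,[0,0,-20],[0,0,0]],[30,[0.5,1,-19.5],[0,0,0]]]'; python3 -m creep '[[30,[10,37,3],[0,0,0.04]],[30,[12,37,3],[0,0,0.05]],[30,[13,36,2],[0,0,0.04]],[30,[15,35,3],[0,0,0.05]],[30,[16,35,2],[0,0,0.04]],[30,[18.5,34,2.5],[0,0,0.05]],[30,[0,0,0],[0,0,0]]]';  python3 - <<'E'
from h import *
st()
plan([((525.6,-328.6,36),pose(-9.2),4)],hand=30)
E
```

```text
time_s: 13.65
ee_pos: [0.4416, -0.1121, 0.1546]
tool_rot: [[0.994, 0.105, -0.003], [0.105, -0.994, -0.003], [-0.004, 0.003, -1.0]]
wrist_force: [0.0, 1.7, -1.3]
finger_gap: 0.0392
time_s: 14.35
ee_pos: [0.5257, -0.3332, 0.1391]
tool_rot: [[0.985, -0.17, -0.001], [-0.17, -0.985, -0.008], [0.0, 0.009, -1.0]]
wrist_force: [-1.2, -0.9, -1.0]
finger_gap: 0.0397
t 14.35 grasp [ 525.6 -333.7   85.1] yaw -9.8 z [-0.001 -0.008 -1.   ] F [-1.2 -0.9 -1. ] gap 39.7 q [ 0.24  0.64  0.36  1.8  -0.31  0.75 -0.98]
[[30,[0,-1,12],[0,0,0]],[30,[0,-1,12],[0,0,0]],[30,[0,-1,13],[0,0,-0.01]],[30,[-1,-2,12],[0.01,0,0]]]
  end TCP [ 525.4 -328.6   90. ] err [ 0.2 -0.  -0. ] 0.08
```

```bash
python3 -m creep '[[30,[0,-2,12],[0.01,0,-0.01]],[30,[0,-2,14],[0,0,0]],[30,[0,-1,14],[0,0,0]],[30,[0,0,8],[0,0,0]],[30,[0,0,3],[0,0,0]],[30,[0,0,1],[0,0,0]],[30,[0,0,1],[0,0,0]],[30,[0,0,1],[0,0,0]],[30,[0,0,0],[0,0,0]]]';  python3 - <<'E'
from h import *
st()
E
```

```text
time_s: 15.25
ee_pos: [0.5261, -0.3224, 0.0849]
tool_rot: [[0.988, -0.155, -0.001], [-0.155, -0.988, 0.006], [-0.002, -0.006, -1.0]]
wrist_force: [-0.6, -0.3, -1.4]
finger_gap: 0.0394
t 15.25 grasp [ 526.  -322.1   30.9] yaw -8.9 z [-0.001  0.006 -1.   ] F [-0.6 -0.3 -1.4] gap 39.4 q [ 0.26  0.72  0.32  1.82 -0.35  0.66 -0.94]
```

```bash
python3 -m creep '[[30,[0,3,0],[-0.005,0,0]],[30,[0,2.5,0],[0,0,0]],[30,[0,0,1],[0,0,0]],[30,[0,0,0],[0,0,0]]]';python3 -m creep '[[30,[0,0,0.5],[0,0,0]],[30,[0,0,0],[0,0,0]]]';  python3 - <<'E'
from h import *
st()
E
```

```text
time_s: 15.65
ee_pos: [0.5251, -0.3287, 0.0844]
tool_rot: [[0.988, -0.155, -0.002], [-0.155, -0.988, 0.001], [-0.002, -0.0, -1.0]]
wrist_force: [-1.4, -0.4, 4.1]
finger_gap: 0.0395
time_s: 15.85
ee_pos: [0.5251, -0.3287, 0.0843]
tool_rot: [[0.988, -0.155, -0.002], [-0.155, -0.988, 0.001], [-0.002, -0.001, -1.0]]
wrist_force: [-2.4, 0.2, 7.9]
finger_gap: 0.0391
t 15.85 grasp [ 525.  -328.6   30.3] yaw -8.9 z [-0.002  0.001 -1.   ] F [-2.4  0.2  7.9] gap 39.1 q [ 0.27  0.72  0.32  1.81 -0.34  0.66 -0.94]
```

```bash
python3 -m creep '[[42,[0,0,0],[0,0,0]],[48,[0,0,0],[0,0,0]],[53,[0,0,0],[0,0,0]],[53,[0,0,-10],[0,0,0]],[53,[0,0,-30],[0,0,0]],[62,[0,0,-40],[0,0,0]]]';  python3 - <<'E'
from h import *
st()
s=snap("top"); 
for o in flats(s): print(*o)
plan([((495,-80,120),pose(42),9),((426,157,110),pose(91),9)],hand=64)
E
```

```text
time_s: 16.45
ee_pos: [0.5243, -0.3272, 0.1626]
tool_rot: [[0.988, -0.154, -0.006], [-0.154, -0.988, 0.003], [-0.007, -0.002, -1.0]]
wrist_force: [0.7, -1.3, -0.1]
finger_gap: 0.0619
t 16.45 grasp [ 523.9 -327.   108.6] yaw -8.9 z [-0.006  0.003 -1.   ] F [ 0.7 -1.3 -0.1] gap 61.9 q [ 0.23  0.6   0.37  1.8  -0.29  0.8  -0.98]
[617. 142.] 0.0479 (array([ 738.9, -658.9]), array([141.1,  48. ]), 26.3)
[383. 177.] 0.0347 (array([656.5, -66.8]), array([40.5, 99.1]), -4.3)
[491. 235.] 0.0345 (array([ 495.6, -318.9]), array([39. , 38.2]), 82.3)
[190. 251.] 0.035 (array([492.6, 414.6]), array([ 42., 100.]), -6.9)
[340. 259.] 0.0449 (array([453.1,  53.6]), array([100.4,  40.5]), 5.6)
[377. 261.] 0.0446 (array([444.1, -34.5]), array([40.8, 99.8]), -0.4)
[297. 273.] 0.0449 (array([425.7, 157.7]), array([41.3, 99.9]), -89.6)
[[64,[-8,-27,0],[0,0,-0.1]],[64,[-5,-27,-1],[0,0,-0.1]],[64,[-2,-28,0],[0,0,-0.1]],[64,[0,-28,-1],[0,0,-0.1]],[64,[3,-28,0],[0,0,-0.1]],[64,[6,-27,-1],[0,0,-0.1]],[64,[9,-27,0],[0,0,-0.1]],[64,[11,-26,-1],[0,0,-0.09]],[64,[13.5,-24,0],[0,0,-0.1]]]
  end TCP [494.9 -80.1 173.8] err [0.1 0.1 0.2] 0.32
[[64,[12,-25,1],[0,0,-0.09]],[64,[14,-23,1],[0,0,-0.1]],[64,[16,-22,1],[0,0,-0.09]],[64,[18,-20,1],[0,0,-0.1]],[64,[20,-19,1],[0,0,-0.09]],[64,[22,-17,1],[0,0,-0.1]],[64,[24,-14,1],[0,0,-0.09]],[64,[25,-12,1],[0,0,-0.1]],[64,[25.5,-9.5,1],[0,0,-0.09]]]
  end TCP [425.9 156.9 164. ] err [0.1 0.1 0. ] 0.38
```

```bash
python3 -m creep '[[64,[-8,-27,0],[0,0,-0.1]],[64,[-5,-27,-1],[0,0,-0.1]],[64,[-2,-28,0],[0,0,-0.1]],[64,[0,-28,-1],[0,0,-0.1]],[64,[3,-28,0],[0,0,-0.1]],[64,[6,-27,-1],[0,0,-0.1]],[64,[9,-27,0],[0,0,-0.1]],[64,[11,-26,-1],[0,0,-0.09]],[64,[13.5,-24,0],[0,0,-0.1]]]' |head -2; python3 -m creep '[[64,[12,-25,1],[0,0,-0.09]],[64,[14,-23,1],[0,0,-0.1]],[64,[16,-22,1],[0,0,-0.09]],[64,[18,-20,1],[0,0,-0.1]],[64,[20,-19,1],[0,0,-0.09]],[64,[22,-17,1],[0,0,-0.1]],[64,[24,-14,1],[0,0,-0.09]],[64,[25,-12,1],[0,0,-0.1]],[64,[25.5,-9.5,1],[0,0,-0.09]],[64,[0,0,0],[0,0,0]],[64,[0,0,0],[0,0,0]]]';  python3 - <<'E'
from h import *
st()
s=snap("top"); save("deal1",s["frame"][150:350,150:560])
for o in flats(s): print(*o)
plan([((426,157.5,40),pose(91),6)],hand=64)
E
```

```text
time_s: 17.4
ee_pos: [0.4925, -0.0772, 0.1682]
time_s: 18.5
ee_pos: [0.4232, 0.1591, 0.1593]
tool_rot: [[-0.016, 1.0, -0.002], [1.0, 0.016, 0.002], [0.002, -0.002, -1.0]]
wrist_force: [-0.3, -0.4, -0.1]
finger_gap: 0.0643
t 18.5 grasp [423.  159.2 105.3] yaw 90.9 z [-0.002  0.002 -1.   ] F [-0.3 -0.4 -0.1] gap 64.3 q [-0.32  0.37 -0.13  2.17  0.08  0.6  -0.49]
[617. 142.] 0.0483 (array([ 740.6, -665. ]), array([138.5,  49.2]), 21.5)
[383. 178.] 0.0347 (array([655.5, -66.7]), array([ 40.5, 101.2]), -4.3)
[492. 223.] 0.0343 (array([ 525.7, -325.6]), array([ 42.4, 100.6]), -9.0)
[190. 251.] 0.0351 (array([492.8, 414.4]), array([42.3, 99.5]), -6.9)
[340. 255.] 0.0449 (array([453.2,  53.3]), array([99.9, 40.4]), 6.3)
[377. 261.] 0.0445 (array([444.2, -34.3]), array([41.1, 99.7]), -0.4)
[[64,[0,0,11],[0,0,0]],[64,[0,1,11],[0,0,0]],[64,[0,0,11],[0,0,0]],[64,[0,1,11],[0,0,0]],[64,[0,0,11],[0,0,0]],[64,[-1,0.5,10],[0,0,0]]]
  end TCP [425.8 157.4  94.2] err [ 0.2  0.1 -0.2] 0.26
```

View pics/deal1.png

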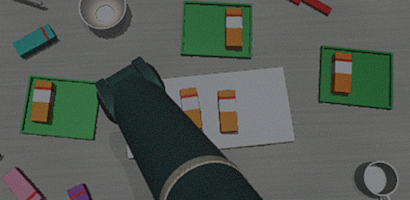

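First deal sits flat in the right tray's left half (crop 343,73). Next I grasp the laid carton.

```bash
python3 -m creep '[[64,[-1,2,11],[0,0,0]],[64,[-0.5,0.5,11],[0,0,0]],[64,[0,0,11],[0,0,0]],[64,[0,0,11],[0,0,0]],[64,[0,0,11],[0,0,0]],[64,[0,0,10],[0,0,0]],[52,[0,0,0],[0,0,0]],[44,[0,0,0],[0,0,0]],[30,[0,0,0],[0,0,0]],[30,[0,0,0],[0,0,0]]]'
python3 - <<'E'
from h import *
st()
import math
a=math.radians(-8.4); c=np.array([480.3,371.6]); t=c-40*np.array([-math.sin(a),math.cos(a)]); print(t)
plan([((426,158,100),pose(91),3),((t[0],t[1],95),pose(171.6),11)],hand=30)
E
```

```text
time_s: 19.55
ee_pos: [0.4259, 0.1575, 0.0945]
tool_rot: [[-0.014, 1.0, -0.002], [1.0, 0.014, 0.002], [0.002, -0.002, -1.0]]
wrist_force: [-0.3, 0.9, -2.1]
finger_gap: 0.0397
t 19.55 grasp [425.8 157.6  40.5] yaw 90.8 z [-0.002  0.002 -1.   ] F [-0.3  0.9 -2.1] gap 39.7 q [-0.34  0.51 -0.1   2.19  0.11  0.45 -0.51]
[474.45667886 332.02910668]
[[30,[0,0,-20],[0,0,0]],[30,[0,0,-20],[0,0,0]],[30,[0.5,0,-19.5],[0,0,0]]]
  end TCP [426.  157.8 154. ] err [0.  0.2 0. ] 0.25
[[30,[16,5,0],[0,0,-0.13]],[30,[15,7,1],[0,0,-0.13]],[30,[14,8,0],[0,0,-0.13]],[30,[13,10,1],[0,0,-0.13]],[30,[11,12,0],[0,0,-0.13]],[30,[10,13,1],[0,0,-0.13]],[30,[8,14,0],[0,0,-0.13]],[30,[6,15,1],[0,0,-0.13]],[30,[4,16,0],[0,0,-0.12]],[30,[2,17,1],[0,0,-0.13]],[30,[-0.5,16.5,0],[0,0,-0.12]]]
  end TCP [474.6 332.1 149.2] err [-0.2 -0.  -0.2] 0.15
```

```bash
python3 -m creep '[[30,[0,0,-20],[0,0,0]],[30,[0,0,-20],[0,0,0]],[30,[0.5,0,-19.5],[0,0,0]]]' | head -2; python3 -m creep '[[30,[16,5,0],[0,0,-0.13]],[30,[15,7,1],[0,0,-0.13]],[30,[14,8,0],[0,0,-0.13]],[30,[13,10,1],[0,0,-0.13]],[30,[11,12,0],[0,0,-0.13]],[30,[10,13,1],[0,0,-0.13]],[30,[8,14,0],[0,0,-0.13]],[30,[6,15,1],[0,0,-0.13]],[30,[4,16,0],[0,0,-0.12]],[30,[2,17,1],[0,0,-0.13]],[30,[-0.5,16.5,0],[0,0,-0.12]],[30,[0,0,0],[0,0,0]]]' | head -2; python3 -m creep '[[30,[0,0,0],[0,0,0]]]' |head -1;  python3 - <<'E'
from h import *
st()
plan([((474.5,332,33),pose(171.6),5)],hand=30)
E
```

```text
time_s: 19.85
ee_pos: [0.4256, 0.1577, 0.1544]
time_s: 21.05
ee_pos: [0.4745, 0.3341, 0.149]
time_s: 21.15
t 21.15 grasp [474.  331.5  94.5] yaw 171.5 z [-0.003  0.001 -1.   ] F [ 0.1 -0.3 -0.3] gap 39.4 q [-0.32  0.61 -0.46  1.86  0.37  0.76  0.44]
[[30,[0,0,12],[0,0,0]],[30,[0,0,12],[0,0,0]],[30,[0,0,13],[0,0,0]],[30,[0,0,12],[0,0,0]],[30,[-0.5,0.5,12.5],[0,0,0]]]
  end TCP [474.6 331.9  87. ] err [-0.1  0.1 -0. ] 0.23
```

```bash
python3 -m creep '[[30,[0,0,14],[0,0,0]],[30,[0,0,16],[0,0,0]],[30,[0,0,15],[0,0,0]],[30,[0,0,10],[0,0,0]],[30,[-0.5,0.5,5],[0,0,0]],[30,[0,0,1.5],[0,0,0]],[30,[0,0,1],[0,0,0]],[30,[0,0,1],[0,0,0]],[30,[0,0,0],[0,0,0]]]'; python3 -c "
from h import *
st()"
```

```text
time_s: 22.05
ee_pos: [0.4751, 0.3326, 0.0856]
tool_rot: [[-0.989, 0.146, -0.002], [0.146, 0.989, 0.002], [0.002, 0.002, -1.0]]
wrist_force: [0.2, -0.2, -1.5]
finger_gap: 0.0398
t 22.05 grasp [475.  332.7  31.6] yaw 171.6 z [-0.002  0.002 -1.   ] F [ 0.2 -0.2 -1.5] gap 39.8 q [-0.36  0.7  -0.41  1.88  0.43  0.65  0.4 ]
```

```bash
python3 -m creep '[[30,[0,0,1],[0,0,0]],[30,[0,0,0.5],[0,0,0]],[30,[0,0,0],[0,0,0]]]'; python3 -m creep '[[30,[0,0,0.5],[0,0,0]],[30,[0,0,0],[0,0,0]]]'; python3 -c "
from h import *
st()"
```

```text
time_s: 22.35
ee_pos: [0.4751, 0.3327, 0.0844]
tool_rot: [[-0.989, 0.146, -0.002], [0.146, 0.989, 0.002], [0.002, 0.001, -1.0]]
wrist_force: [-0.8, -0.4, 4.0]
finger_gap: 0.0395
time_s: 22.55
ee_pos: [0.4751, 0.3327, 0.0844]
tool_rot: [[-0.989, 0.146, -0.002], [0.146, 0.989, 0.001], [0.002, 0.001, -1.0]]
wrist_force: [-2.5, -2.3, 8.9]
finger_gap: 0.0396
t 22.55 grasp [475.  332.8  30.4] yaw 171.6 z [-0.002  0.001 -1.   ] F [-2.5 -2.3  8.9] gap 39.6 q [-0.36  0.7  -0.4   1.88  0.43  0.65  0.4 ]
```

```bash
python3 -m creep '[[42,[0,0,0],[0,0,0]],[48,[0,0,0],[0,0,0]],[53,[0,0,0],[0,0,0]],[53,[0,0,-10],[0,0,0]],[53,[0,0,-30],[0,0,0]],[62,[0,0,-40],[0,0,0]],[62,[0,0,0],[0,0,0]]]' |head -1;  python3 - <<'E'
from h import *
st()
plan([((453.2,53.6,105),pose(185.6),9)],hand=62)
E
```

```text
time_s: 23.25
t 23.25 grasp [477.6 335.1 114.8] yaw 171.6 z [ 0.005  0.007 -1.   ] F [0.8 1.4 0.4] gap 62.2 q [-0.3   0.58 -0.47  1.85  0.36  0.79  0.46]
[[62,[-2,-31,1],[0,0,-0.03]],[62,[-1,-31,1],[0,0,-0.03]],[62,[0,-31,1],[0,0,-0.03]],[62,[1,-31,1],[0,0,-0.03]],[62,[2,-32,1],[0,0,-0.02]],[62,[2,-31,1],[0,0,-0.03]],[62,[4,-31,1],[0,0,-0.02]],[62,[4,-32,0],[0,0,-0.03]],[62,[5,-31,0.5],[0.01,0.01,-0.02]]]
  end TCP [453.1  53.6 159.1] err [ 0.1 -0.  -0.1] 0.39
```

```bash
python3 -m creep '[[62,[-2,-31,1],[0,0,-0.03]],[62,[-1,-31,1],[0,0,-0.03]],[62,[0,-31,1],[0,0,-0.03]],[62,[1,-31,1],[0,0,-0.03]],[62,[2,-32,1],[0,0,-0.02]],[62,[2,-31,1],[0,0,-0.03]],[62,[4,-31,1],[0,0,-0.02]],[62,[4,-32,0],[0,0,-0.03]],[62,[5,-31,0.5],[0,0,-0.02]],[62,[0,0,0],[0,0,0]],[62,[0,0,0],[0,0,0]]]' |head -2;  python3 - <<'E'
from h import *
st()
s=snap("top"); save("deal2",s["frame"][150:350,150:560])
for o in flats(s): print(*o)
plan([((453.2,53.6,40),pose(185.6),6)],hand=62)
E
```

```text
time_s: 24.35
ee_pos: [0.451, 0.0509, 0.1556]
t 24.35 grasp [450.9  51.  101.6] yaw -174.8 z [-0.002  0.002 -1.   ] F [ 0.8  0.2 -0.6] gap 61.9 q [ 0.27  0.44 -0.54  2.15  0.37  0.64  1.14]
[617. 142.] 0.0483 (array([ 740.4, -665.1]), array([141.2,  50.6]), 20.9)
[383. 178.] 0.0349 (array([656.5, -66.8]), array([40.5, 99.2]), -4.3)
[492. 223.] 0.0342 (array([ 525.4, -325.4]), array([ 42.5, 101.4]), -9.3)
[190. 251.] 0.0352 (array([492.5, 414.7]), array([ 42. , 100.3]), -7.4)
[224. 256.] 0.035 (array([475.6, 334.3]), array([42. , 99.9]), -8.5)
[340. 273.] 0.0443 (array([417.5,  54.5]), array([35.7, 31.1]), 87.1)
[[62,[0,0,10],[0,0,0]],[62,[0,0,10],[0,0,0]],[62,[-1,0,10],[0,0,0]],[62,[0,0,11],[0,0,0]],[62,[-1,1,10],[0,0,0]],[62,[-0.5,0.5,10.5],[0,0,0]]]
  end TCP [453.3  53.8  94.1] err [-0.1 -0.2 -0.1] 0.3
```

View pics/deal2.png

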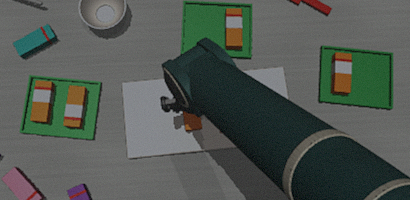

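Second deal is flat in the left tray's free half (crop 76,107). Next I grasp the carton at the crop's (190,120).

```bash
python3 -m creep '[[62,[-1.5,1.5,10],[0,0,0]],[62,[-1,0.5,10],[0,0,0]],[62,[0,0,10],[0,0,0]],[62,[0,0,11],[0,0,0]],[62,[0,0,10],[0,0,0]],[62,[0,0,10.5],[0,0,0]],[52,[0,0,0],[0,0,0]],[44,[0,0,0],[0,0,0]],[30,[0,0,0],[0,0,0]],[30,[0,0,0],[0,0,0]]]'|grep -v tool;  python3 - <<'E'
from h import *
st()
plan([((453,55,95),pose(185.6),3),((667.7,12.2,90),pose(174.2),8)],hand=30)
E
```

```text
time_s: 25.4
ee_pos: [0.4532, 0.0536, 0.0942]
wrist_force: [-0.3, 0.5, -1.3]
finger_gap: 0.0394
t 25.4 grasp [453.1  53.7  40.2] yaw -174.7 z [-0.002  0.002 -1.   ] F [-0.3  0.5 -1.3] gap 39.4 q [ 0.18  0.56 -0.45  2.17  0.48  0.51  1.04]
[[30,[0,0,-18],[0,0,0]],[30,[0,1,-18],[0,0,0]],[30,[0,0.5,-19],[0,0,0]]]
  end TCP [453.2  55.  149.2] err [-0.2 -0.  -0.2] 0.3
[[30,[-26,-8,1],[0,0,0.02]],[30,[-26,-7,1],[0,0,0.02]],[30,[-27,-7,0],[0,0,0.03]],[30,[-27,-6,1],[0,0,0.02]],[30,[-27,-5,0],[0,0,0.03]],[30,[-27,-5,1],[0,0,0.02]],[30,[-27,-4,0],[0,0,0.03]],[30,[-26.5,-3.5,1],[0,0,0.02]]]
  end TCP [667.5  12.  143.8] err [0.2 0.2 0.2] 0.28
```

```bash
python3 -m creep '[[30,[0,0,-18],[0,0,0]],[30,[0,1,-18],[0,0,0]],[30,[0,0.5,-19],[0,0,0]]]'|head -1; python3 -m creep '[[30,[-26,-8,1],[0,0,0.02]],[30,[-26,-7,1],[0,0,0.02]],[30,[-27,-7,0],[0,0,0.03]],[30,[-27,-6,1],[0,0,0.02]],[30,[-27,-5,0],[0,0,0.03]],[30,[-27,-5,1],[0,0,0.02]],[30,[-27,-4,0],[0,0,0.03]],[30,[-26.5,-3.5,1],[0,0,0.02]],[30,[0,0,0],[0,0,0]],[30,[0,0,0],[0,0,0]]]'|head -2;  python3 - <<'E'
from h import *
st()
plan([((667.7,12.2,33),pose(174.2),5)],hand=30)
E
```

```text
time_s: 25.7
time_s: 26.7
ee_pos: [0.667, 0.012, 0.1428]
t 26.7 grasp [666.8  12.1  88.8] yaw 174.4 z [-0.003  0.002 -1.   ] F [-0.   1.4 -0.9] gap 38.7 q [ 0.23  0.73 -0.43  1.64  0.37  0.86  1.12]
[[30,[0,0,11],[0,0,0]],[30,[0,0,11],[0,0,0]],[30,[0,0,11],[0,0,0]],[30,[0,0,11],[0,0,0]],[30,[-1,0,12],[0,0,0]]]
  end TCP [667.8  12.   86.8] err [-0.1  0.2  0.2] 0.33
```

```bash
python3 -m creep '[[30,[0,0,13],[0,0,0]],[30,[0,0,14],[0,0,0]],[30,[0,0,14],[0,0,0]],[30,[-1,0,9],[0,0,0]],[30,[0,0,5],[0,0,0]],[30,[0,0,1.5],[0,0,0]],[30,[0,0,1],[0,0,0]],[30,[0,0,0],[0,0,0]]]'|grep -v tool;  python3 -m creep '[[30,[0,0,1],[0,0,0]],[30,[0,0,0],[0,0,0]]]'|grep -v tool; python3 -c "
from h import *
st()"
```

```text
time_s: 27.5
ee_pos: [0.6684, 0.0122, 0.0861]
wrist_force: [-0.1, -0.1, -1.7]
finger_gap: 0.04
time_s: 27.7
ee_pos: [0.6683, 0.0121, 0.085]
wrist_force: [-0.2, 0.4, -1.5]
finger_gap: 0.0391
t 27.7 grasp [668.2  12.2  31. ] yaw 174.5 z [-0.002  0.002 -1.   ] F [-0.2  0.4 -1.5] gap 39.1 q [ 0.21  0.81 -0.4   1.65  0.41  0.77  1.1 ]
```

```bash
python3 -m creep '[[30,[0,0,1],[0,0,0]],[30,[0,0,0],[0,0,0]]]'|grep -v tool;  python3 -m creep '[[30,[0,0,0.5],[0,0,0]],[30,[0,0,0],[0,0,0]]]'|grep -v tool; python3 -c "
from h import *
st()"
```

```text
time_s: 27.9
ee_pos: [0.6684, 0.0121, 0.0841]
wrist_force: [0.4, -0.3, 0.5]
finger_gap: 0.0398
time_s: 28.1
ee_pos: [0.6684, 0.0122, 0.0841]
wrist_force: [-1.8, 0.5, 5.6]
finger_gap: 0.0393
t 28.1 grasp [668.3  12.2  30.1] yaw 174.5 z [-0.002  0.001 -1.   ] F [-1.8  0.5  5.6] gap 39.3 q [ 0.21  0.81 -0.4   1.65  0.41  0.77  1.1 ]
```

```bash
python3 -m creep '[[42,[0,0,0],[0,0,0]],[48,[0,0,0],[0,0,0]],[53,[0,0,0],[0,0,0]],[53,[0,0,-10],[0,0,0]],[53,[0,0,-30],[0,0,0]],[62,[0,0,-40],[0,0,0]],[62,[0,0,0],[0,0,0]]]' |head -1;  python3 - <<'E'
from h import *
st()
s=snap("top"); 
for o in flats(s): print(*o)
plan([((444.1,-34.5,105),pose(179.6),8)],hand=62)
E
```

```text
time_s: 28.8
t 28.8 grasp [672.1  12.9 115.8] yaw 174.5 z [ 0.008  0.002 -1.   ] F [ 0.8 -0.7  1. ] gap 62.1 q [ 0.24  0.7  -0.44  1.62  0.36  0.89  1.13]
[617. 142.] 0.0479 (array([ 730.9, -648.3]), array([140.2,  51.3]), 37.8)
[351. 176.] 0.0346 (array([665.8,  14.5]), array([40.7, 98.6]), -5.3)
[383. 179.] 0.0344 (array([656.3, -66.8]), array([40.5, 98.8]), -4.3)
[190. 251.] 0.0352 (array([492.5, 414.6]), array([ 42.3, 100.3]), -7.4)
[223. 257.] 0.0352 (array([475.8, 334.5]), array([ 41.5, 100.1]), -8.6)
[377. 261.] 0.0446 (array([444.1, -34.5]), array([40.8, 99.8]), -0.4)
[[62,[28,-9,1],[0,0,-0.01]],[62,[28,-8,1],[0,0,-0.01]],[62,[28,-8,1],[0,0,-0.01]],[62,[28,-8,1],[0,0,-0.01]],[62,[28,-7,1],[0,0,-0.01]],[62,[28,-7,1],[0,0,-0.01]],[62,[27,-7,1],[0,0,-0.01]],[62,[28,-7,0],[0,0,-0.02]]]
  end TCP [443.9 -34.7 159.2] err [ 0.2  0.2 -0.2] 0.27
```

```bash
python3 -m creep '[[62,[28,-9,1],[0,0,-0.01]],[62,[28,-8,1],[0,0,-0.01]],[62,[28,-8,1],[0,0,-0.01]],[62,[28,-8,1],[0,0,-0.01]],[62,[28,-7,1],[0,0,-0.01]],[62,[28,-7,1],[0,0,-0.01]],[62,[27,-7,1],[0,0,-0.01]],[62,[28,-7,0],[0,0,-0.02]],[62,[0,0,0],[0,0,0]],[62,[0,0,0],[0,0,0]]]' |head -2;  python3 - <<'E'
from h import *
st()
plan([((444.1,-34.5,40),pose(179.6),6)],hand=62)
E
```

```text
time_s: 29.85
ee_pos: [0.4418, -0.0354, 0.1567]
t 29.85 grasp [441.7 -35.3 102.7] yaw 179.6 z [-0.002  0.002 -1.   ] F [ 0.8  0.3 -0.6] gap 62.1 q [ 0.45  0.42 -0.51  2.17  0.35  0.63  1.25]
[[62,[0,0,10],[0,0,0]],[62,[0,0,11],[0,0,0]],[62,[-1,0,10],[0,0,0]],[62,[0,0,11],[0,0,0]],[62,[-1,0,10],[0,0,0]],[62,[-0.5,1,10.5],[0,0,0]]]
  end TCP [444.1 -34.3  94.2] err [-0.  -0.2 -0.2] 0.17
```

```bash
python3 -m creep '[[62,[-1.5,0.5,10],[0,0,0]],[62,[-1,0,11],[0,0,0]],[62,[0,0,10],[0,0,0]],[62,[0,0,11],[0,0,0]],[62,[0,0,10],[0,0,0]],[62,[0,0,10.5],[0,0,0]],[52,[0,0,0],[0,0,0]],[44,[0,0,0],[0,0,0]],[30,[0,0,0],[0,0,0]],[30,[0,0,0],[0,0,0]]]'|grep -v tool;  python3 - <<'E'
from h import *
st()
plan([((444,-35,95),pose(179.6),3),((512.8,-407.6,95),pose(170.8),11)],hand=30)
E
```

```text
time_s: 30.85
ee_pos: [0.4446, -0.0345, 0.0946]
wrist_force: [0.0, -0.2, -1.2]
finger_gap: 0.0392
t 30.85 grasp [444.5 -34.4  40.6] yaw 179.6 z [-0.002  0.002 -1.   ] F [ 0.  -0.2 -1.2] gap 39.2 q [ 0.36  0.54 -0.42  2.19  0.46  0.49  1.15]
[[30,[0,0,-18],[0,0,0]],[30,[0,0,-18],[0,0,0]],[30,[0.5,-0.5,-18.5],[0,0,0]]]
  end TCP [444.1 -35.1 149.1] err [-0.1  0.1 -0.1] 0.13
[[30,[-6,-34,0],[0,0,0.01]],[30,[-7,-34,0],[0,0,0.01]],[30,[-7,-34,0],[0,0,0.01]],[30,[-8,-34,0],[0,0,0.02]],[30,[-8,-33,0],[0,0,0.01]],[30,[-8,-33,0],[0,0,0.02]],[30,[-9,-33,0],[0,0,0.01]],[30,[-10,-33,0],[0,0,0.02]],[30,[-10,-33,0],[0,0,0.01]],[30,[-11,-33,0],[0,0,0.02]],[30,[-11,-32,-0.5],[0,0,0.01]]]
  end TCP [ 513.  -407.4  148.9] err [-0.2 -0.2  0.1] 0.25
```

```bash
python3 -m creep '[[30,[0,0,-18],[0,0,0]],[30,[0,0,-18],[0,0,0]],[30,[0.5,-0.5,-18.5],[0,0,0]]]'|head -1; python3 -m creep '[[30,[-6,-34,0],[0,0,0.01]],[30,[-7,-34,0],[0,0,0.01]],[30,[-7,-34,0],[0,0,0.01]],[30,[-8,-34,0],[0,0,0.02]],[30,[-8,-33,0],[0,0,0.01]],[30,[-8,-33,0],[0,0,0.02]],[30,[-9,-33,0],[0,0,0.01]],[30,[-10,-33,0],[0,0,0.02]],[30,[-10,-33,0],[0,0,0.01]],[30,[-11,-33,0],[0,0,0.02]],[30,[-11,-32,-0.5],[0,0,0.01]],[30,[0,0,0],[0,0,0]]]'|head -2; python3 -m creep '[[30,[0,0,0],[0,0,0]]]' |head -1
python3 - <<'E'
from h import *
st()
plan([((512.8,-407.6,33),pose(170.8),5)],hand=30)
E
```

```text
time_s: 31.15
time_s: 32.35
ee_pos: [0.5116, -0.4135, 0.1484]
time_s: 32.45
t 32.45 grasp [ 512.  -407.7   94.1] yaw 170.9 z [-0.003  0.002 -1.   ] F [-0.1  0.9 -1.5] gap 39.3 q [ 0.9   0.7  -0.4   1.67  0.34  0.85  1.77]
[[30,[0,0,12],[0,0,0]],[30,[0,0,12],[0,0,0]],[30,[0,0,12],[0,0,0]],[30,[0,0,13],[0,0,0]],[30,[-1,0,12],[0,0,0]]]
  end TCP [ 513.  -407.9   87.1] err [-0.2  0.3 -0.1] 0.24
```

```bash
python3 -m creep '[[30,[0,0,14],[0,0,0]],[30,[0,0,15],[0,0,0]],[30,[-0.5,0,15],[0,0,0]],[30,[0,0,11],[0,0,0]],[30,[0,0,5],[0,0,0]],[30,[0,0,1.5],[0,0,0]],[30,[0,0,1],[0,0,0]],[30,[0,0,0],[0,0,0]]]'|grep -v tool;  python3 -m creep '[[30,[0,0,1],[0,0,0]],[30,[0,0,0],[0,0,0]]]'|grep -v tool; python3 -c "
from h import *
st()"
```

```text
time_s: 33.25
ee_pos: [0.5134, -0.4075, 0.0864]
wrist_force: [-0.2, 0.1, -1.0]
finger_gap: 0.0394
time_s: 33.45
ee_pos: [0.5132, -0.4075, 0.0853]
wrist_force: [0.3, -0.1, -1.4]
finger_gap: 0.0395
t 33.45 grasp [ 513.1 -407.4   31.3] yaw 171.0 z [-0.002  0.001 -1.   ] F [ 0.3 -0.1 -1.4] gap 39.5 q [ 0.88  0.78 -0.36  1.68  0.38  0.75  1.74]
```

```bash
python3 -m creep '[[30,[0,0,1],[0,0,0]],[30,[0,0,0],[0,0,0]]]'|grep -v tool;  python3 -m creep '[[30,[0,0,0.5],[0,0,0]],[30,[0,0,0],[0,0,0]]]'|grep -v tool; python3 -c "
from h import *
st()"
```

```text
time_s: 33.65
ee_pos: [0.5133, -0.4075, 0.0844]
wrist_force: [-0.3, 0.4, 0.9]
finger_gap: 0.0398
time_s: 33.85
ee_pos: [0.5133, -0.4075, 0.0844]
wrist_force: [-3.2, 0.8, 6.6]
finger_gap: 0.0395
t 33.85 grasp [ 513.2 -407.5   30.4] yaw 171.0 z [-0.002  0.001 -1.   ] F [-3.2  0.8  6.6] gap 39.5 q [ 0.88  0.79 -0.36  1.68  0.38  0.75  1.74]
```

```bash
python3 -m creep '[[42,[0,0,0],[0,0,0]],[48,[0,0,0],[0,0,0]],[53,[0,0,0],[0,0,0]],[53,[0,0,-10],[0,0,0]],[53,[0,0,-30],[0,0,0]],[62,[0,0,-40],[0,0,0]],[62,[0,0,-40],[0,0,0]],[62,[0,40,-20],[0,0,0]],[62,[0,45,0],[0,0,0]],[62,[0,45,0],[0,0,0]],[62,[0,45,0],[0,0,0]],[62,[0,40,0],[0,0,0]]]' |head -2; python3 -m creep '[[62,[5,40,0],[0,0,0]],[62,[5,40,0],[0,0,0]],[62,[5,30,0],[0,0,0]],[62,[0,0,0],[0,0,0]],[62,[0,0,0],[0,0,0]]]' |head -2
python3 - <<'E'
from h import *
st()
for n in("scene","top"):
    s=snap(n); save(n+"_end",s["frame"])
for o in flats(s): print(*o)
m=blobs(s,"green"); n,l,stt,ce=cv2.connectedComponentsWithStats(cv2.morphologyEx(m,cv2.MORPH_CLOSE,np.ones((5,5))))
for i in range(1,n):
    if stt[i,4]>500: print("tray",rectinfo(ray_z(s,np.argwhere(l==i)[:,::-1],.012)))
E
```

```text
time_s: 35.05
ee_pos: [0.5473, -0.1927, 0.2247]
time_s: 35.55
ee_pos: [0.5496, -0.0836, 0.2245]
t 35.55 grasp [549.5 -83.6 170.5] yaw 171.1 z [-0.002  0.001 -1.   ] F [-0.5  0.3 -0.5] gap 61.8 q [ 0.5   0.47 -0.51  1.88  0.29  0.87  1.26]
[617. 142.] 0.0482 (array([ 740.4, -665.1]), array([141.2,  50.6]), 20.9)
[351. 175.] 0.0348 (array([667.5,  14.2]), array([ 40.6, 101.3]), -5.3)
[383. 171.] 0.0348 (array([672.4, -68. ]), array([40.5, 67.2]), -4.3)
[191. 251.] 0.0353 (array([492.5, 414.6]), array([ 42.9, 100.4]), -8.3)
[224. 257.] 0.0351 (array([475.8, 334.3]), array([ 42.1, 100. ]), -8.3)
[135. 307.] 0.0311 (array([363. , 544.7]), array([42. , 40.3]), 61.7)
tray (array([663.6, -27.9]), array([178.2, 145.5]), 84.2)
tray (array([480.2, 371.5]), array([180.7, 144.6]), 81.6)
```

View pics/scene_end.png

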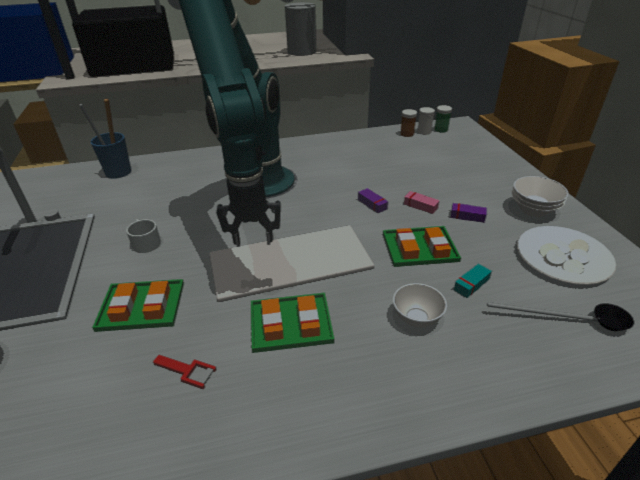

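View pics/top_end.png

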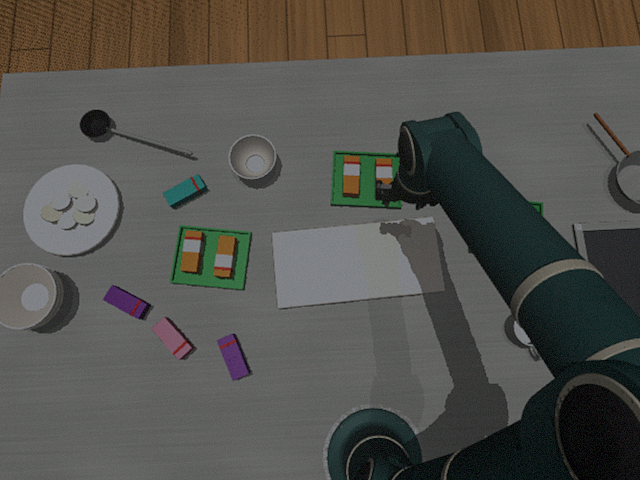

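Run:
```python
from h import *
s=snap("scene")
for o in flats(s): print(*o)
a=cv2.imread("pics/scene0.png").astype(int); b=cv2.imread("pics/scene_end.png").astype(int)
for n,(x,y,w,h) in dict(bowl=(390,285,60,50),cup=(125,218,40,36),peeler=(150,350,70,40)).items():
    print(n,np.abs(a-b)[y:y+h,x:x+w].mean().round(2))
print(robot.hand_in())
```

```text
[438. 239.] 0.0354 (array([495.6, 411.6]), array([ 43.2, 105.2]), -6.5)
[408. 240.] 0.0355 (array([479.7, 330.9]), array([ 43.1, 106.6]), -9.3)
[155. 296.] 0.0352 (array([ 530.9, -328.1]), array([ 42.1, 104.1]), -9.4)
[121. 299.] 0.0352 (array([ 517.6, -407. ]), array([ 43.1, 104. ]), -9.0)
[308. 312.] 0.0356 (array([672.3,  12. ]), array([ 40.7, 104.5]), -5.7)
[272. 316.] 0.0354 (array([661.3, -69.8]), array([ 40.5, 104.1]), -3.2)
bowl 3.22
cup 2.98
peeler 3.09
the job is handed in; nothing more can be done
None
```

The job is done and handed in at about 36 s, with no sign of failure. I tilted the standing carton over in the grip, laid it flat on the board and let go. Then I dealt the four cartons to the right tray (empty at the start), the left, the far middle and the right again. Each was lowered until it lightly touched down (6–9 N) before I let go.

**Last checks:**
- **Cartons:** all six measured flat, tops at about 35 mm, two side by side in each tray. The two already dealt had not moved.
- **Bystanders:** the bowl, cup and peeler look unchanged between the first and last scene pictures.
- **Right tray:** at the end the arm hid this tray from the top camera, so only the scene camera shows its final state. That camera reads x about 4 mm higher than the top camera, which is small against the room left in the trays.
- **First carton:** it sits about 43 mm from the middle of the right tray, against the 40 mm intended.
- **Order:** I took the left tray for tray_a and the middle for tray_b, from which half of each already held a carton. That makes the order c, a, b, c.

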